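# Refit the kiln controller's push knob and hold it in

## Task

The knob has come off the kiln controller: pick it up from the bench, turn it so that the flat in its bore matches the flat of the D-shaft, and push it fully home on the shaft without forcing it. Then press the knob in against its spring, as far as it goes, to switch the controller on: hold it in for at least two seconds and finish while still holding it pressed, with your fingers on the knob. Leave the other things on the bench where they are.

Things in the scene. Friction and masses are not known exactly. Their poses are not given: they have to be found in the camera images.
- knob_centre (a point): the loose knob, black plastic, cooker type, 38 mm high, 45 g, standing bore down: round skirt 50 mm across, 6 mm high, under a bar grip 18 mm thick (y) with flat parallel sides 40 mm long (x from -20 to 20 mm), 6 to 38 mm above the underside. This point: on the axis, 19 mm above the underside. z up, x along the bar to its pointer nose, y across the bar
- knob_nose (a point): tip of the knob's pointer nose, 30 mm from the axis along the knob's x, 19 mm above the underside; same axes. The bar tapers to this nose and has a white line on top near it; its other end is round and reaches 24 mm
- knob_bore (a point): centre of the mouth of the knob's D-shaped bore, on the axis at the underside; same axes. Bore 19 mm deep, 13.6 mm across, its flat 3.3 mm from the axis on the nose side (+x); mouth chamfered 2 mm
- shaft_top (a point): centre of the top end of the bare steel D-shaft, upright on the controller's panel: 12 mm across, flat 2.5 mm from the axis, top 28 mm above the panel, top edge chamfered 1.2 mm; 3 mm nut at its foot. z up; x points out of the flat: the knob fits only with its x along this x (about 7 degrees of play). Knob home: shaft end on the bore's bottom, knob centre level with this point
- shaft (a joint): how far the shaft is pushed in, m: 0 free, 0.004 at its solid stop. A spring pushes it back out: it starts to give at 5 N and is fully in at 10 N. The shaft can also be turned, stiffly (0.06 N m); it starts at a different angle each time
- controller: grey steel kiln controller with dark top panel and dark display, fixed to the bench: 160 mm (its x) by 220 mm (its y), panel 75 mm above the bench; origin under its centre; the shaft stands at its x -20, y -55 mm
- glaze_jar_centre (a point): bystander: yellow glaze jar with white lid, 54 mm across, 62 mm high; point at mid-height
- bowl: bystander: steel bowl, 124 mm across, 42 mm high; origin under its centre
- brush: bystander: flat brush lying on the bench, 160 mm long, 42 mm wide, 20 mm high; origin under its middle, x towards the bristles
There are look-alikes about, which are no part of the job. Of the things shaped like the part that bears knob_centre, the black one is meant.

How it is judged:
By the outcome, as a careful person would: the job done as asked, in the order asked, and still so for the second after the job is handed in, while the arm keeps its last pose, push and grip.
It also fails if it takes over 59 s, if anything falls off the work surface, if the arm or the gripper's body presses on something with over 40 N, if the wrist force passes 120 N, or if a joint passes its speed limit or range.

## Robot

A 6-joint arm with a two-finger parallel gripper is mounted at the origin on the work surface. World frame = base frame: x ahead of the robot, y to its left, z up, the work surface at z = 0. Lengths are in m, angles in rad, forces in N, time in s.
With the tool pointing down it reaches from about 0.35 to 0.975 m from the base axis. Payload 4.9 kg.
Tool frame: the origin (TCP) lies at the very end of the fingers, on their centre line; the grasp point (between the pads) lies 19 mm behind it; z points along the fingers, y is the line along which they close (so a half turn about z gives the same grasp; the last joint's range is limited). The gripper opens to 85 mm and grips with 20 to 120 N. Pads are 22 mm wide; open, the fingers measure 114 mm over their backs; the gripper's body (76 mm by 85 mm) begins 54 mm behind the grasp point. The pads swing forward as they close: fully open they stand 13 mm farther back than shut.
Start: joints at [-1.282, 0.053, 1.613, -0, 1.476, -0.119], TCP at [0.248, -0.574, 0.231] pointing down, gripper open.
Joint ranges: [-3.01, 3.01], [-1.01, 2.22], [0.06, 2.58], [-1.02, 4.17], [0.09, 2.62], [-3.14, 3.14]. Speed limits (rad/s): [2.57, 2.57, 3.14, 3.14, 3.14, 3.14].

## Interface

Orientations are given as a unit quaternion [w, x, y, z].
In Python, from plant import manip, vision, order gives the robot as it stands.
- The arm moves only by the tool play_rows, never from a script. Its argument "steps" is a list that holds one entry, the list of rows, each a list of 6 numbers: the shift along the tool's x, y, z in mm, then the turn, a rotation vector about the tool's x, y, z in degrees. A call has 1 to 12 rows; each row is the pose to reach, as a shift and turn from the pose commanded when the call began, along the tool's axes at that moment; what a row does not reach only later rows make up. A row lasts 1/12 s, in which the tool goes at most 41.7 mm and 7.16 degrees, less where a joint would pass 70% of its speed; a pose out of reach is approached as far as the arm can. A call with a gripper value outside its range is refused whole. "claw" is the gripper's target within -1 to 1 (fully open at 1, half-way at 0, shut at -1), set as the call begins (left out, the last holds). The fingers move at their own pace and stop on an object; the grip force is fixed at half the most. Time passes only in rows, so rows that repeat a pose let the fingers close. It gives the time, the measured TCP pose, the force, the opening and the grip force at its end, in the units of the state.
- manip.state(): the state, without advancing time (a new reading comes with each control period).
- vision.grab_frame(name): name is "scene" or "top"; returns (picture, depth): 480x640x3 uint8, blue, green, red; 480x640 float32, m along the optical axis (not along the pixel's ray), 0 where there is no reading.
- vision.camera_info(name): a dict with "K" (3x3 intrinsics, pixels), "k1" (the pictures are not rectified: a ray, as slopes to the right and down, at radius r is drawn at 1 + k1 r^2 times it, then the intrinsics apply), "eye" and "orientation" of the camera in the world. Camera axes: x right, y down, z forward; pixel columns grow to the right and rows downward; lengths in m; the calibration is good to about 2 mm. A picture is of the moment at which its call begins. camera_info takes no time and is no camera call.
- order.job_done(): hands the job in; it is judged then, once.
The state is a dict: "time": time; "joint_pos": joint angles; "joint_vel": joint speeds; "joint_efforts": joint torques, N m; "tool_pos": TCP position; "tool_rot": TCP orientation; "contact_force": force on the tool from outside, world axes, zero at the start; "ft_torque": the same for the moment, N m; "gripper_width": opening from 0.0 (shut) to 1.0 (fully open); "grasp_force": force on a finger pad.
Only numpy, scipy, OpenCV 4.12 (cv2) and the standard library are available. Lean on these libraries where they do the work, as an engineer would, in place of code of your own. Each camera call takes 0.05 s, during which the arm holds its last target. There are 200 camera calls.

## Working session

There is one attempt and no reset: what is moved stays moved. The work goes in short steps, Python scripts to look and compute and a tool call to move; the robot and the scene stay as the last step left them, time stands still between calls to the robot, and variables do not carry over. Pictures are saved under pics/ and viewed, at most 10 in all, crops included, and the job is handed in when it is done.

Besides the shell and the picture viewer there is one more tool, called after "Emit:" in YAML: its name, and indented under it one key for each argument. play_rows: Moves the arm, as the interface text tells. Its arguments: {"type":"object","properties":{"steps":{"type":"array"},"claw":{"type":"number"}},"required":["steps"]}

```bash
ls; mkdir -p pics; cat > h.py <<'E'
import numpy as np, cv2
from scipy.spatial.transform import Rotation as R
from plant import manip, vision, order
def info(n):
    c=vision.camera_info(n); q=np.array(c["orientation"],float)
    M=q if q.shape==(3,3) else R.from_quat(q[[1,2,3,0]]).as_matrix()
    return np.array(c["K"],float),c["k1"],np.array(c["eye"],float),M
def rays(n,px):
    K,k1,e,M=info(n); px=np.atleast_2d(px).astype(float)
    p=cv2.undistortPoints(px.reshape(-1,1,2),K,np.array([k1,0,0,0,0.]))[:,0]
    return e,np.c_[p,np.ones(len(p))]@M.T
def plane(n,px,z):
    e,d=rays(n,px); return e+d*((z-e[2])/d[:,2])[:,None]
def depthpts(n,px,dep):
    e,d=rays(n,px); return e+d*np.array(dep)[:,None]
E
python3 - <<'E'
from h import *
for n in("scene","top"):
    im,d=vision.grab_frame(n); cv2.imwrite(f"pics/{n}0.png",im); np.save(f"{n}0.npy",d)
    print(n,vision.camera_info(n))
print(manip.state())
E
```

```text
pics
scene {'K': array([[481.28734706,   0.        , 317.83089318],
       [  0.        , 481.28734706, 228.90509926],
       [  0.        ,   0.        ,   1.        ]]), 'k1': -0.021139829401710202, 'eye': array([1.15526104, 0.09934771, 0.70784256]), 'orientation': array([-0.2364877 ,  0.57839845,  0.72104804, -0.29936354])}
top {'K': array([[472.61296182,   0.        , 317.17379889],
       [  0.        , 472.61296182, 238.31939925],
       [  0.        ,   0.        ,   1.        ]]), 'k1': -0.05280628777823876, 'eye': array([ 0.44678166, -0.02520556,  1.09769688]), 'orientation': array([ 0.03317721, -0.70160257,  0.71103056, -0.03299471])}
{'time': 0.1, 'joint_pos': array([-1.28202220e+00,  5.32566611e-02,  1.61416230e+00,  1.66675985e-05,
        1.47602669e+00, -1.18987175e-01]), 'joint_vel': array([ 0.00074845, -0.00148423, -0.00255561, -0.00028708,  0.00169653,
        0.00027485]), 'joint_efforts': array([ 5.90882591e-04, -3.94904029e+01, -3.71364605e+01, -7.51872471e-05,
        3.95268420e-03, -9.45585583e-06]), 'tool_pos': array([ 0.24769484, -0.57319899,  0.23020381]), 'tool_rot': array([-9.23869462e-04,  9.79287975e-01,  2.02470253e-01, -7.02937946e-05]), 'contact_force': array([ 0.35221299, -0.36214284, -0.46933517]), 'ft_torque': array([ 0.00984441, -0.02531003, -0.05433273]), 'grasp_force': 0.0, 'gripper_width': 1.0005275644409906}
```

View pics/scene0.png

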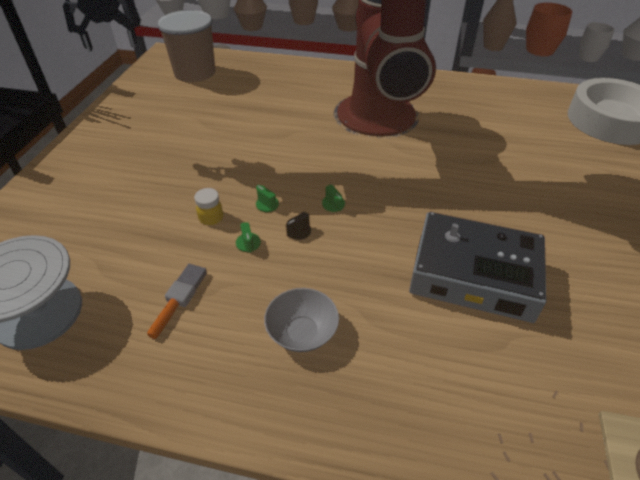

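View pics/top0.png

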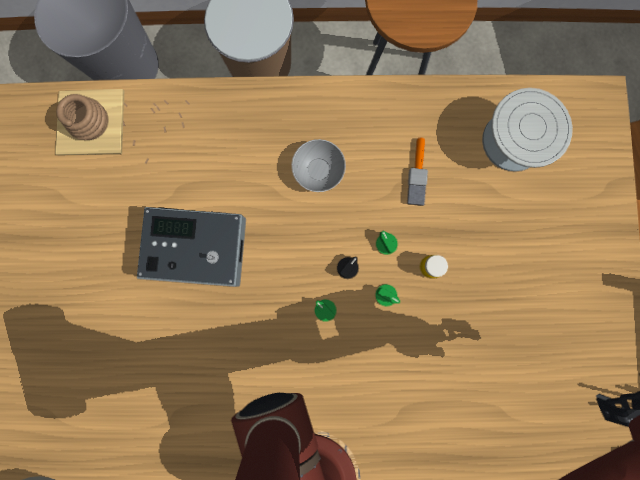

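The scene view shows a black knob at (298,226), green look-alikes at (266,199), (333,199) and (248,238), and the shaft at (453,233). In the top view the black knob is at (347,267), the greens at (386,242), (387,295) and (325,310), the panel's small black button at (172,265), and the shaft at (212,257). I choose the black knob at (347,267) and check it in a close crop.

```bash
python3 - <<'E'
from h import *
t=cv2.imread("pics/top0.png"); s=cv2.imread("pics/scene0.png")
def crop(im,x,y,w=40,h=30,f=10): return cv2.resize(im[y-h//2:y+h//2,x-w//2:x+w//2],None,fx=f,fy=f,interpolation=cv2.INTER_CUBIC)
out=np.vstack([np.hstack([crop(t,347,267),crop(t,212,257)]),np.hstack([crop(s,298,226),crop(s,455,232)])])
cv2.imwrite("pics/crop1.png",cv2.convertScaleAbs(out,alpha=1.5))
dt=np.load("top0.npy")
for (u,v) in [(347,267),(212,257),(225,235),(200,275),(360,250)]:
    print((u,v),depthpts("top",[[u,v]],[dt[v,u]]).round(4))
ds=np.load("scene0.npy")
for (u,v) in [(298,222),(454,229),(454,240),(470,240)]:
    print((u,v),depthpts("scene",[[u,v]],[ds[v,u]]).round(4))
E
```

```text
(347, 267) [[ 0.4809 -0.0916  0.0369]]
(212, 257) [[0.5035 0.1969 0.1039]]
(225, 235) [[0.5527 0.1751 0.0753]]
(200, 275) [[0.4663 0.2284 0.0782]]
(360, 250) [[ 0.5213 -0.1251 -0.0013]]
(298, 222) [[ 0.4933 -0.0935  0.0359]]
(454, 229) [[0.5086 0.2015 0.0946]]
(454, 240) [[0.517  0.2054 0.0755]]
(470, 240) [[0.5116 0.2336 0.0762]]
```

View pics/crop1.png

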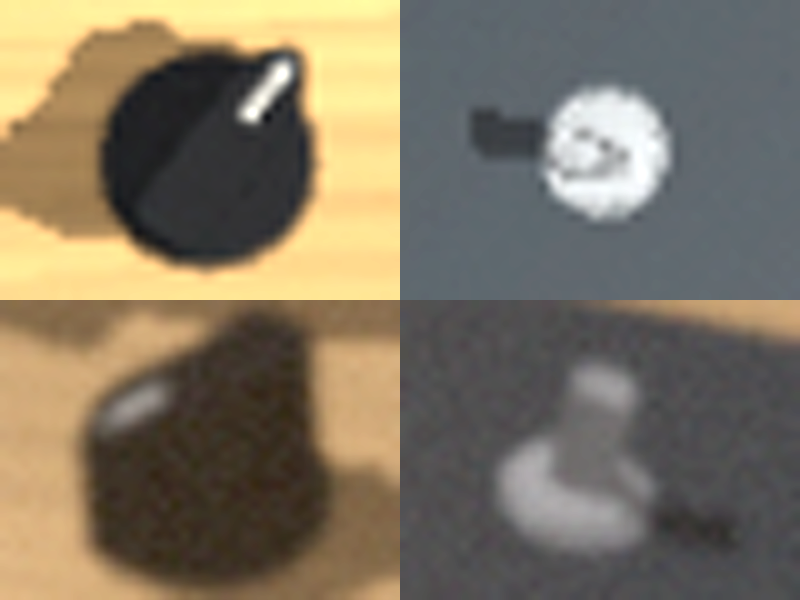

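The crop confirms the choice: black knob, with its white pointer line at about (349.5–353.5, 261–253) in the top view. The flat on the shaft, near (211,257), is too small to read, so I'll average some frames and zoom in.

```bash
python3 - <<'E'
from h import *
def avg(n,k=6):
    I=[];D=[]
    for _ in range(k):
        im,d=vision.grab_frame(n); I.append(im.astype(float)); D.append(d)
    return np.mean(I,0),np.median(D,0)
t,dt=avg("top"); s,ds=avg("scene",8)
np.savez("avg.npz",t=t,dt=dt,s=s,ds=ds)
def crop(im,x,y,w=20,h=30,f=20):
    c=im[y-h//2:y+h//2,x-w//2:x+w//2]; lo,hi=c.min(),np.percentile(c,99.5)
    return cv2.resize(np.clip((c-lo)/(hi-lo)*255,0,255).astype(np.uint8),None,fx=f,fy=f,interpolation=cv2.INTER_CUBIC)
cv2.imwrite("pics/crop2.png",np.hstack([crop(t,211,257),crop(s,454,233)]))
g=lambda im:im.mean(2).astype(int)
print(g(t)[250:265,203:220])
print((depthpts("top",[[u,v] for v in range(250,265) for u in range(203,220)],dt[250:265,203:220].ravel())[:,2]*1000).reshape(15,17).astype(int))
print(g(s)[222:246,444:464])
e,d=rays("top",[[211,257]]); print(d/np.linalg.norm(d)); e,d=rays("scene",[[454,233]]); print(d/np.linalg.norm(d))
E
```

```text
[[ 68  68  68  68  68  68  68  80  80  87  87  73  73  68  68  68  69]
 [ 68  67  68  68  68  74  99 120 123 139 138 107 106  79  69  69  68]
 [ 68  67  68  68  74 112 157 148 155 159 156 153 154 120  79  68  69]
 [ 63  63  63  68 100 155 148 157 158 159 160 161 160 152 121  69  69]
 [ 42  42  43  65 126 146 150 145 155 160 161 162 162 157 146  80  69]
 [ 43  43  43  62 124 168 127 106 138 150 158 165 165 164 132 112  69]
 [ 43  43  43  80 145 149 150 155 143  94 135 154 165 166 168 124  69]
 [ 50  50  50  81 128 144 146 158 161 124 118 111 166 165 156 131  69]
 [ 69  69  68  90 103 138 138 152 131 113 122 133 165 167 146 123  69]
 [ 69  68  69 103 153 106 112 124 117 121 142 146 165 174 132  85  69]
 [ 68  68  68  69 148 152 161 162 162 163 163 164 165 162 125  69  69]
 [ 68  68  68  68 105 148 156 160 159 163 157 159 160 142  86  69  69]
 [ 68  69  68  69  68  87 121 137 141 149 127 132 127  85  69  69  69]
 [ 69  68  68  68  68  68  68  86 122 107 103 102  69  69  69  69  69]
 [ 68  68  68  69  68  69  69  69  69  69  69  69  69  69  69  69  69]]
[[ 72  75  74  75  73  75  73  74 
[... 2452 characters left out ...]
7  62  48  38
   37  38]
 [ 53  58  70  86  94  97  99 100 103 104 103 102  99  93  86  68  46  36
   35  34]
 [ 54  53  57  67  78  85  89  92  95  96  95  95  94  89  81  64  49  39
   38  37]
 [ 53  52  54  56  61  68  74  78  82  83  81  82  81  75  65  56  50  47
   45  47]
 [ 52  53  52  54  54  56  58  60  63  64  64  62  61  58  54  52  51  50
   52  50]
 [ 54  54  52  54  52  51  53  53  53  54  54  52  53  52  52  51  52  51
   51  53]
 [ 52  52  52  54  52  51  52  51  51  52  52  52  53  53  52  51  51  52
   52  51]
 [ 53  53  52  53  52  53  53  53  51  52  52  52  51  52  53  51  53  51
   52  51]]
[[ 0.05558181  0.21974224 -0.97397331]]
[[-0.71532374  0.11513247 -0.6892434 ]]
```

View pics/crop2.png

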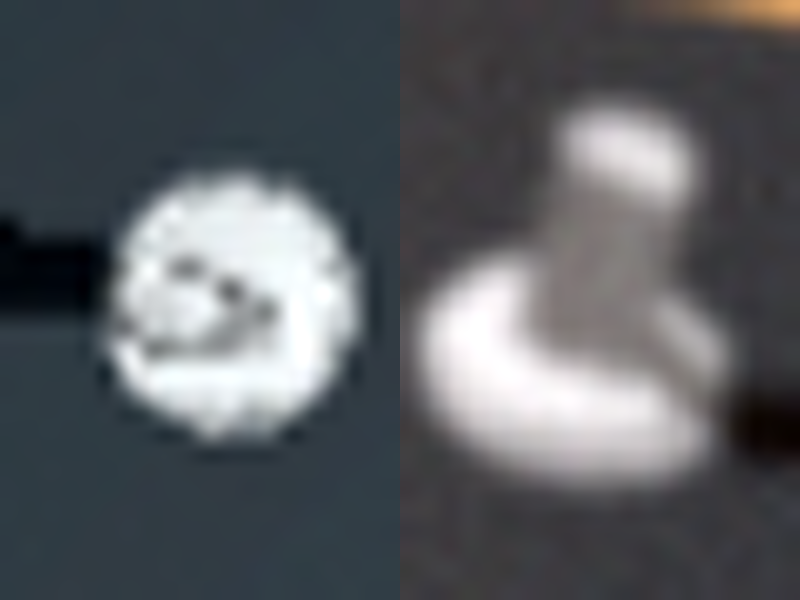

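The zoom shows the D-shaft in the scene view. A uniform flat face looks towards the camera, and its straight top edge runs from about (453,226) to (457,227.5). In the top view the matching edge runs from about (209.7,255) to (213.6,257). Next I'll compute the poses.

```bash
python3 - <<'E'
from h import *
a=np.load("avg.npz"); t,dt,s,ds=a["t"],a["dt"],a["s"],a["ds"]
ang=lambda v:np.degrees(np.arctan2(v[1],v[0]))
# flat edge, two views
for n,p in (("scene",[[453,226.1],[454,226.4],[455,226.75],[456,227.2],[457,227.5]]),("top",[[209.7,255],[212,256],[213.6,257]])):
    w=plane(n,p,0.103); d=w[-1]-w[0]; print(n,"edge",w.round(4)[[0,-1]].tolist(),"normal deg",ang([d[1],-d[0]]),ang([-d[1],d[0]]))
# nut
def fit(P):
    A=np.c_[2*P[:,:2],np.ones(len(P))]; x=np.linalg.lstsq(A,(P[:,:2]**2).sum(1),rcond=None)[0]; return x[:2],np.sqrt(x[2]+x[0]**2+x[1]**2)
def big(m,box):
    z=np.zeros(m.shape,np.uint8); u0,v0,u1,v1=box; z[v0:v1,u0:u1]=m[v0:v1,u0:u1]
    return max(cv2.findContours(z,cv2.RETR_EXTERNAL,cv2.CHAIN_APPROX_NONE)[0],key=cv2.contourArea)[:,0]
P=plane("top",big(t.mean(2)>100,(200,245,225,270)),0.078); print("nut top",*fit(P))
c=big(s.mean(2)>80,(440,218,470,245)); c=c[c[:,1]>=232]; c=c[(c[:,0]<452)|(c[:,1]>236)]; print("nut scene",*fit(plane("scene",c,0.078)))
# shaft end centroid from depth
v,u=np.nonzero(dt[250:265,203:220]>0); u=u+203;v=v+250
w=depthpts("top",np.c_[u,v],dt[v,u]); k=w[:,2]>.098; print("shaft top px mean",plane("top",np.c_[u,v][k],.103).mean(0),k.sum())
# knob
g=t.mean(2); box=(332,250,365,282)
c=big((t.max(2)<75),box); P=plane("top",c,0.006); m=np.ones(len(P),bool)
for _ in range(6):
    ctr,r=fit(P[m]); m=abs(np.hypot(*(P[:,:2]-ctr).T)-r)<.0015
print("knob skirt top",ctr,r,m.sum())
def line(im,n,box):
    u0,v0,u1,v1=box; sub=im[v0:v1,u0:u1]; mm=(sub.min(2)>110)&(sub.max(2)-sub.min(2)<45); v,u=np.nonzero(mm)
    w=plane(n,np.c_[u+u0,v+v0],.038)[:,:2]; mu=w.mean(0); d=np.linalg.svd(w-mu)[2][0]
    print(n,"line",mu,len(w),"dir",ang(d),"from axis",ang(mu-ctr),np.hypot(*(mu-ctr)))
line(t,"top",(344,248,357,266)); 
u0,v0,u1,v1=285,210,305,226; sub=s[v0:v1,u0:u1]; print(sub.min(2).astype(int)[3:14])
E
```

```text
scene edge [[0.5104, 0.1982, 0.103], [0.5125, 0.2053, 0.103]] normal deg -16.381918400882586 163.6180815991174
top edge [[0.5078, 0.202, 0.103], [0.5035, 0.1937, 0.103]] normal deg 152.46543496237493 -27.53456503762509
nut top [0.50533593 0.20234626] 0.012954959031023849
nut scene [0.51177498 0.20000703] 0.010999154610215509
shaft top px mean [0.50379952 0.20336172 0.103     ] 21
knob skirt top [ 0.48122715 -0.09360548] 0.023676910232141118 55
top line [ 0.49472369 -0.1054752 ] 11 dir 141.94029284845277 from axis -41.330456694754034 0.01797350125085229
[[49 48 49 54 64 72 78 81 77 74 72 70 61 49 44 38 34 31 32 30]
 [50 49 51 59 70 78 81 83 82 81 80 76 62 46 36 32 30 31 27 30]
 [58 55 62 69 75 79 80 80 79 76 70 63 51 37 32 30 29 29 29 29]
 [72 71 74 76 78 78 76 74 67 61 51 43 36 31 30 28 28 29 30 30]
 [80 79 80 79 77 75 68 58 49 42 34 30 29 31 27 27 28 28 28 25]
 [82 81 81 78 70 60 51 45 41 37 32 28 27 28 27 29 29 27 26 25]
 [80 80 77 68 55 45 49 59 64 54 40 31 28 30 29 28 29 25 25 22]
 [80 77 68 53 50 61 74 90 86 64 40 30 28 28 26 26 25 25 22 20]
 [80 73 58 53 70 91 94 90 77 52 35 27 28 25 23 22 23 21 22 24]
 [78 67 57 63 79 88 81 63 49 36 29 27 25 24 21 21 22 22 22 21]
 [73 59 48 62 67 63 50 35 29 28 25 24 20 22 23 22 23 21 22 21]]
```

Estimates: knob axis near (0.481, -0.094), nose yaw about -41°. Shaft near (0.505, 0.202), flat yaw about -20°, shaft top at z 0.103. These fit the stated sizes. Now the approach to the knob.

```bash
cat >> h.py <<'E'
def need(p,yaw):
    "shift (mm) and turn (deg) in tool axes to reach p, tool down, tool x at yaw deg"
    s=manip.state(); q=np.array(s["tool_rot"])[[1,2,3,0]]; T=R.from_quat(q)
    y=np.radians(yaw); G=R.from_matrix(np.array([[np.cos(y),np.sin(y),0],[np.sin(y),-np.cos(y),0],[0,0,-1]]))
    print("pos",np.round(s["tool_pos"],4),"shift",(T.inv().apply(np.array(p)-s["tool_pos"])*1000).round(1),"turn",np.degrees((T.inv()*G).as_rotvec()).round(2),"t",round(s["time"],2),"F",np.round(s["contact_force"],1),"w",round(s["gripper_width"],3),"g",s["grasp_force"])
E
python3 -c "
from h import *
need([.481,-.0936,.10],-41)"
```

```text
pos [ 0.2479 -0.5737  0.2314] shift [ 404.4 -348.3  131.3] turn [ 1.000e-02 -0.000e+00  6.436e+01] t 0.8 F [-0.5 -0.4  0.2] w 0.994 g 0.0
```

Emit:
play_rows:
  steps:
    - [[404,-348,120,0,0,64],[404,-348,120,0,0,64],[404,-348,120,0,0,64],[404,-348,120,0,0,64],[404,-348,120,0,0,64],[404,-348,120,0,0,64],[404,-348,120,0,0,64],[404,-348,120,0,0,64],[404,-348,120,0,0,64],[404,-348,120,0,0,64],[404,-348,120,0,0,64],[404,-348,120,0,0,64]]
  claw: 0.2

```text
time: 1.8
tool_pos: [0.4546, -0.1478, 0.1253]
tool_rot: [0.0, 0.938, -0.347, 0.001]
contact_force: [0.4, -0.4, 0.5]
gripper_width: 0.602
grasp_force: 0.0
```

```bash
python3 -c "
from h import *
need([.481,-.0936,.010],-41)"
```

```text
pos [ 0.4546 -0.1478  0.1253] shift [-15.5 -58.3 115.3] turn [-0.02 -0.08  0.34] t 1.8 F [ 0.4 -0.4  0.5] w 0.602 g 0.0
```

Emit:
play_rows:
  steps:
    - [[-15,-58,40,0,0,0],[-15,-58,40,0,0,0],[-15,-58,40,0,0,0],[-15,-58,40,0,0,0]]

```text
time: 2.13
tool_pos: [0.4798, -0.0943, 0.084]
tool_rot: [0.0, 0.938, -0.346, -0.001]
contact_force: [0.2, 0.6, 0.5]
gripper_width: 0.598
grasp_force: 0.0
```

```bash
python3 - <<'E'
from h import *
need([.481,-.0936,.010],-41)
t,_=vision.grab_frame("top"); s,_=vision.grab_frame("scene")
def crop(im,x,y,w=80,h=100,f=5): return cv2.resize(im[y-h//2:y+h//2,x-w//2:x+w//2],None,fx=f,fy=f,interpolation=cv2.INTER_CUBIC)
cv2.imwrite("pics/crop3.png",cv2.convertScaleAbs(np.hstack([crop(t,350,262),crop(s,300,210)]),alpha=1.4))
E
```

```text
pos [ 0.4798 -0.0943  0.084 ] shift [ 0.6 -1.4 74. ] turn [0.07 0.13 0.54] t 2.13 F [0.2 0.6 0.5] w 0.598 g 0.0
```

View pics/crop3.png

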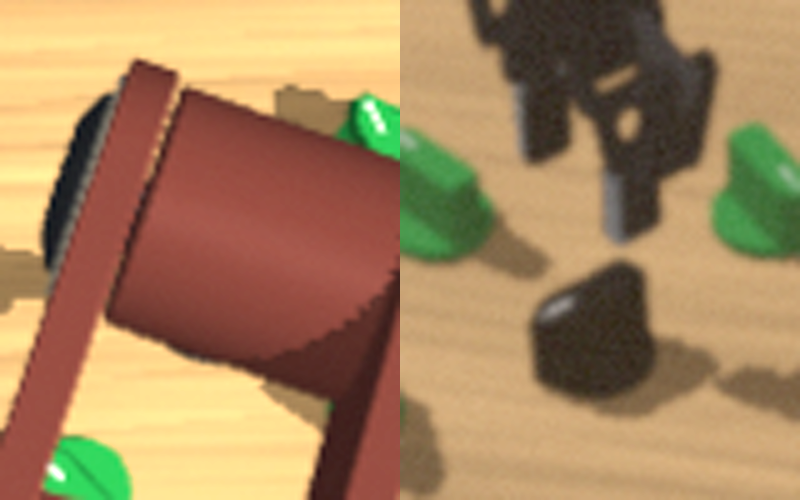

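The scene view shows the fingers above the black knob, straddling the bar. The top view is hidden by the arm. I descend to about z 0.010 and close.

Emit:
play_rows:
  steps:
    - [[1,-1,30,0,0,0.5],[1,-1,60,0,0,0.5],[1,-1,73,0,0,0.5],[1,-1,73,0,0,0.5],[1,-1,73,0,0,0.5]]

```text
time: 2.65
tool_pos: [0.4818, -0.0968, 0.0127]
tool_rot: [0.0, 0.936, -0.352, 0.0]
contact_force: [0.9, 0.6, 0.1]
gripper_width: 0.598
grasp_force: 0.0
```

Emit:
play_rows:
  steps:
    - [[0,0,0,0,0,0],[0,0,0,0,0,0],[0,0,0,0,0,0],[0,0,0,0,0,0],[0,0,0,0,0,0],[0,0,0,0,0,0],[0,0,0,0,0,0],[0,0,0,0,0,0],[0,0,0,0,0,0]]
  claw: -1

```text
time: 3.4
tool_pos: [0.4836, -0.0965, 0.0144]
tool_rot: [0.0, 0.936, -0.351, 0.002]
contact_force: [-0.6, -0.6, 6.7]
gripper_width: 0.198
grasp_force: 60.0
```

Emit:
play_rows:
  steps:
    - [[0,0,-20,0,0,0],[0,0,-50,0,0,0],[0,0,-90,0,0,0],[0,0,-120,0,0,0],[0,0,-150,0,0,0],[0,0,-150,0,0,0],[0,0,-150,0,0,0]]

```text
time: 3.98
tool_pos: [0.4833, -0.0961, 0.1651]
tool_rot: [-0.0, 0.936, -0.351, 0.003]
contact_force: [-0.3, 0.4, -0.6]
gripper_width: 0.193
grasp_force: 59.1
```

```bash
python3 - <<'E'
from h import *
need([.505,.145,.16],-20)
E
```

```text
pos [ 0.4833 -0.0961  0.1651] shift [-142.2 -195.9    4.8] turn [ -0.06  -0.33 -21.12] t 3.98 F [-0.3  0.4 -0.6] w 0.193 g 59.14386257703882
```

Emit:
play_rows:
  steps:
    - [[-30,-40,0,0,0,-4],[-60,-80,0,0,0,-8],[-90,-120,0,0,0,-12],[-120,-160,0,0,0,-16],[-150,-200,0,0,0,-21],[-180,-239,0,0,0,-21],[-180,-239,0,0,0,-21],[-180,-239,0,0,0,-21],[-180,-239,0,0,0,-21],[-180,-239,0,0,0,-21]]

```text
time: 4.82
tool_pos: [0.5024, 0.2025, 0.1604]
tool_rot: [0.001, 0.985, -0.174, -0.001]
contact_force: [-0.0, -0.1, -0.8]
gripper_width: 0.197
grasp_force: 59.1
```

```bash
python3 - <<'E'
from h import *
need([.505,.202,.14],-20)
S=[];D=[]
for _ in range(6):
    s,d=vision.grab_frame("scene"); S.append(s.astype(float)); D.append(d)
s=np.mean(S,0); np.savez("held.npz",s=s,d=np.median(D,0))
x,y,w,h=456,205,50,60
c=s[y-h//2:y+h//2,x-w//2:x+w//2]; cv2.imwrite("pics/crop4.png",cv2.resize(np.clip(c*1.6,0,255).astype(np.uint8),None,fx=10,fy=10,interpolation=cv2.INTER_CUBIC))
E
```

```text
pos [0.5024 0.2025 0.1604] shift [ 2.7 -0.5 20.4] turn [ 0.14  0.13 -0.07] t 4.82 F [-0.  -0.1 -0.8] w 0.197 g 59.083622146281414
```

View pics/crop4.png

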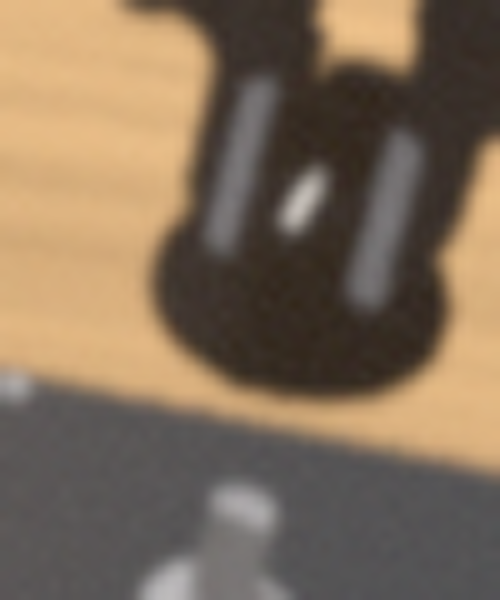

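The black knob is held square between the pads, its skirt spanning columns 446–476 in the scene view. The shaft end is below, at about (455,226). Now I'll fit the knob and shaft in this same view so that camera bias cancels.

```bash
python3 - <<'E'
from h import *
from scipy.optimize import least_squares as ls
s=np.load("held.npz")["s"]; a=np.load("avg.npz")["s"]
# skirt front-lower arc: per column, subpixel row where dark->bright going down
g=s.mean(2); pts=[]
for u in range(450,473):
    col=g[195:222,u]; 
    j=np.argmin(col[:17]) ; th=(np.median(col[:10])+80)/2
    k=[i for i in range(8,26) if col[i]<th<=col[i+1]]
    if k: i=k[0]; pts.append([u,195+i+(th-col[i])/(col[i+1]-col[i])])
pts=np.array(pts); print(pts.round(1)[::4].tolist())
def circ(n,px,z,r):
    P=plane(n,px,z)[:,:2]
    f=ls(lambda c:np.hypot(*(P-c).T)-r,P.mean(0)-[.02,0],loss="soft_l1",f_scale=.001); return f.x,np.abs(f.fun).mean()
for z in (.142,.146,.150): print("knob axis z",z,circ("scene",pts,z,.025))
# nut front arc
g=a.mean(2); q=[]
for u in range(447,458):
    col=g[233:246,u]; th=80
    k=[i for i in range(0,12) if col[i]>=th>col[i+1]]
    if k: i=k[-1]; q.append([u,233+i+(col[i]-th)/(col[i]-col[i+1])])
q=np.array(q); print(q.round(1).tolist())
for z in (.075,.078): print("nut",circ("scene",q,z,.0125),circ("scene",q,z,.013))
# lateral constraint for shaft axis
w=plane("scene",[[454.0,229]],.097); print("shaft silhouette mid at z .097",w)
e=info("scene")[2]; d=w[0]-e; d=d[:2]/np.hypot(*d[:2]); print("dir",d,"lateral shaft",np.cross(d,(w[0]-e)[:2]))
for z in (.146,): c=circ("scene",pts,z,.025)[0]; print("lateral knob",np.cross(d,c-e[:2]))
E
```

```text
[[450.0, 209.9], [454.0, 212.9], [458.0, 213.7], [462.0, 214.2], [466.0, 214.3], [470.0, 213.2]]
knob axis z 0.142 (array([0.49499595, 0.20273605]), np.float64(0.0004912061250608936))
knob axis z 0.146 (array([0.49946983, 0.20198726]), np.float64(0.0004880564727782916))
knob axis z 0.15 (array([0.50394422, 0.20123867]), np.float64(0.00048493417328150353))
[[447.0, 239.3], [448.0, 239.9], [449.0, 240.3], [450.0, 240.6], [451.0, 240.9], [452.0, 241.1], [453.0, 241.2], [454.0, 241.1], [455.0, 241.1], [456.0, 241.1], [457.0, 240.7]]
nut (array([0.53079191, 0.20234982]), np.float64(0.0015993728480923031)) (array([0.53131831, 0.2023605 ]), np.float64(0.0015709497366968416))
nut (array([0.53381402, 0.20186258]), np.float64(0.001588302557286528)) (array([0.53434021, 0.20187324]), np.float64(0.0015601041058285873))
shaft silhouette mid at z .097 [[0.51110974 0.20114124 0.097     ]]
dir [-0.98774278  0.15609039] lateral shaft 0.0
lateral knob 0.0009812286408630577<stdin>:26: DeprecationWarning: Arrays of 2-dimensional vectors are deprecated. Use arrays of 3-dimensional vectors instead. (deprecated in NumPy 2.0)
<stdin>:27: DeprecationWarning: Arrays of 2-dimensional vectors are deprecated. Use arrays of 3-dimensional vectors instead. (deprecated in NumPy 2.0)
```

Emit:
play_rows:
  steps:
    - [[5,-1,0,0,0,0],[5,-1,12,0,0,0],[5,-1,24,0,0,0],[5,-1,36,0,0,0],[5,-1,36,0,0,0],[5,-1,36,0,0,0],[5,-1,36,0,0,0]]

```text
time: 5.7
tool_pos: [0.5083, 0.2021, 0.1258]
tool_rot: [0.0, 0.985, -0.175, -0.0]
contact_force: [-0.2, 0.3, -0.3]
gripper_width: 0.197
grasp_force: 59.1
```

```bash
python3 - <<'E'
from h import *
need([.508,.202,.116],-20)
E
```

```text
pos [0.5083 0.2021 0.1258] shift [-0.2  0.2  9.8] turn [ 0.02  0.03 -0.13] t 5.7 F [-0.2  0.3 -0.3] w 0.197 g 59.0900221047923
```

Now lower slowly, watching the force.

Emit:
play_rows:
  steps:
    - [[0,0,3,0,0,0],[0,0,6,0,0,0],[0,0,9,0,0,0],[0,0,10,0,0,0],[0,0,10,0,0,0]]

```text
time: 6.12
tool_pos: [0.5082, 0.202, 0.1158]
tool_rot: [0.0, 0.985, -0.175, -0.0]
contact_force: [0.1, -0.2, -0.2]
gripper_width: 0.195
grasp_force: 59.1
```

Emit:
play_rows:
  steps:
    - [[0,0,1,0,0,0],[0,0,2,0,0,0],[0,0,2,0,0,0]]

```text
time: 6.37
tool_pos: [0.5084, 0.202, 0.114]
tool_rot: [0.0, 0.985, -0.175, -0.0]
contact_force: [-0.8, -0.2, 0.0]
gripper_width: 0.195
grasp_force: 59.1
```

Emit:
play_rows:
  steps:
    - [[0,0,1,0,0,0],[0,0,2,0,0,0],[0,0,2,0,0,0]]

```text
time: 6.62
tool_pos: [0.5083, 0.202, 0.112]
tool_rot: [0.0, 0.985, -0.175, -0.0]
contact_force: [0.1, 0.3, -0.3]
gripper_width: 0.197
grasp_force: 59.1
```

Emit:
play_rows:
  steps:
    - [[0,0,1,0,0,0],[0,0,2,0,0,0],[0,0,2,0,0,0]]

```text
time: 6.87
tool_pos: [0.5083, 0.202, 0.1099]
tool_rot: [0.0, 0.985, -0.175, -0.0]
contact_force: [-0.4, -0.6, -0.8]
gripper_width: 0.196
grasp_force: 59.1
```

```bash
python3 - <<'E'
from h import *
s=manip.state(); print(s["contact_force"].round(2),s["ft_torque"].round(3),s["tool_pos"].round(4))
E
```

```text
[-0.4  -0.57 -0.79] [ 0.002 -0.026 -0.055] [0.5083 0.202  0.1099]
```

Emit:
play_rows:
  steps:
    - [[0,0,1,0,0,0],[0,0,2,0,0,0],[0,0,3,0,0,0],[0,0,3,0,0,0]]

```text
time: 7.2
tool_pos: [0.5083, 0.202, 0.1069]
tool_rot: [0.0, 0.985, -0.175, -0.0]
contact_force: [0.5, -0.8, 0.1]
gripper_width: 0.201
grasp_force: 59.1
```

Emit:
play_rows:
  steps:
    - [[0,0,1,0,0,0],[0,0,2,0,0,0],[0,0,3,0,0,0],[0,0,3,0,0,0]]

```text
time: 7.53
tool_pos: [0.5083, 0.202, 0.1039]
tool_rot: [0.0, 0.985, -0.175, -0.0]
contact_force: [1.2, -0.2, -0.4]
gripper_width: 0.199
grasp_force: 59.1
```

Emit:
play_rows:
  steps:
    - [[0,0,1,0,0,0],[0,0,2,0,0,0],[0,0,3,0,0,0],[0,0,3,0,0,0]]

```text
time: 7.87
tool_pos: [0.5083, 0.202, 0.1009]
tool_rot: [0.0, 0.985, -0.175, -0.0]
contact_force: [-0.5, -0.1, -1.8]
gripper_width: 0.201
grasp_force: 59.1
```

Emit:
play_rows:
  steps:
    - [[0,0,1,0,0,0],[0,0,2,0,0,0],[0,0,2,0,0,0]]

```text
time: 8.12
tool_pos: [0.5083, 0.202, 0.0989]
tool_rot: [0.0, 0.985, -0.175, -0.0]
contact_force: [0.8, -0.4, 0.3]
gripper_width: 0.199
grasp_force: 59.1
```

Emit:
play_rows:
  steps:
    - [[0,0,1,0,0,0],[0,0,1,0,0,0],[0,0,1,0,0,0]]

```text
time: 8.37
tool_pos: [0.5087, 0.2021, 0.0984]
tool_rot: [-0.0, 0.985, -0.175, 0.0]
contact_force: [-0.7, 0.0, 1.6]
gripper_width: 0.196
grasp_force: 59.3
```

Contact comes at the expected home height. Next, press against the spring.

Emit:
play_rows:
  steps:
    - [[0,0,0.5,0,0,0],[0,0,1,0,0,0],[0,0,1.5,0,0,0],[0,0,2,0,0,0],[0,0,2,0,0,0]]

```text
time: 8.78
tool_pos: [0.5088, 0.2021, 0.097]
tool_rot: [-0.0, 0.985, -0.175, 0.0]
contact_force: [-2.5, -1.2, 6.0]
gripper_width: 0.203
grasp_force: 59.8
```

Emit:
play_rows:
  steps:
    - [[0,0,0.5,0,0,0],[0,0,1,0,0,0],[0,0,1.5,0,0,0],[0,0,2,0,0,0],[0,0,2,0,0,0]]

```text
time: 9.2
tool_pos: [0.5088, 0.2021, 0.0954]
tool_rot: [-0.0, 0.985, -0.175, 0.0]
contact_force: [-2.7, -0.6, 8.2]
gripper_width: 0.198
grasp_force: 60.1
```

Emit:
play_rows:
  steps:
    - [[0,0,0.5,0,0,0],[0,0,1,0,0,0],[0,0,1.5,0,0,0],[0,0,2,0,0,0],[0,0,2,0,0,0]]

```text
time: 9.62
tool_pos: [0.5089, 0.2021, 0.0942]
tool_rot: [-0.0, 0.985, -0.175, 0.0]
contact_force: [-6.3, -2.5, 10.9]
gripper_width: 0.199
grasp_force: 60.7
```

Emit:
play_rows:
  steps:
    - [[0,0,0.5,0,0,0],[0,0,1,0,0,0],[0,0,1,0,0,0],[0,0,1,0,0,0]]

```text
time: 9.95
tool_pos: [0.5091, 0.2022, 0.0941]
tool_rot: [0.0, 0.985, -0.175, 0.0]
contact_force: [-7.7, -2.1, 15.7]
gripper_width: 0.202
grasp_force: 61.3
```

Travel has stopped 4.1 mm below home at 15.7 N, so the shaft is at its stop. I ease off the side load slightly and hold for over two seconds.

Emit:
play_rows:
  steps:
    - [[-0.5,0,0,0,0,0],[-1,0,0.5,0,0,0],[-1,0,0.5,0,0,0],[-1,0,0.5,0,0,0],[-1,0,0.5,0,0,0],[-1,0,0.5,0,0,0],[-1,0,0.5,0,0,0],[-1,0,0.5,0,0,0],[-1,0,0.5,0,0,0],[-1,0,0.5,0,0,0],[-1,0,0.5,0,0,0],[-1,0,0.5,0,0,0]]

```text
time: 10.95
tool_pos: [0.509, 0.2022, 0.0941]
tool_rot: [0.0, 0.985, -0.175, 0.001]
contact_force: [-5.4, -3.2, 16.0]
gripper_width: 0.201
grasp_force: 61.3
```

Emit:
play_rows:
  steps:
    - [[0,0,0,0,0,0],[0,0,0,0,0,0],[0,0,0,0,0,0],[0,0,0,0,0,0],[0,0,0,0,0,0],[0,0,0,0,0,0],[0,0,0,0,0,0],[0,0,0,0,0,0],[0,0,0,0,0,0],[0,0,0,0,0,0],[0,0,0,0,0,0],[0,0,0,0,0,0]]

```text
time: 11.95
tool_pos: [0.509, 0.2022, 0.094]
tool_rot: [0.0, 0.985, -0.175, 0.001]
contact_force: [-4.5, -2.4, 16.6]
gripper_width: 0.198
grasp_force: 61.3
```

Emit:
play_rows:
  steps:
    - [[0,0,0,0,0,0],[0,0,0,0,0,0],[0,0,0,0,0,0],[0,0,0,0,0,0],[0,0,0,0,0,0],[0,0,0,0,0,0],[0,0,0,0,0,0],[0,0,0,0,0,0],[0,0,0,0,0,0],[0,0,0,0,0,0],[0,0,0,0,0,0],[0,0,0,0,0,0]]

```text
time: 12.95
tool_pos: [0.509, 0.2022, 0.0941]
tool_rot: [0.0, 0.985, -0.175, 0.001]
contact_force: [-5.2, -4.0, 16.1]
gripper_width: 0.198
grasp_force: 61.3
```

```bash
python3 - <<'E'
from h import *
s,_=vision.grab_frame("scene"); t,_=vision.grab_frame("top")
cv2.imwrite("pics/end.png",np.hstack([cv2.resize(s[180:260,420:500],(400,400),interpolation=cv2.INTER_CUBIC),cv2.resize(s,(400,400))]))
st=manip.state(); print(st["contact_force"].round(1),st["ft_torque"].round(3),st["tool_pos"].round(4))
E
```

```text
[-5.5 -2.8 15.9] [-0.526  0.945  0.038] [0.509  0.2023 0.0941]
```

View pics/end.png

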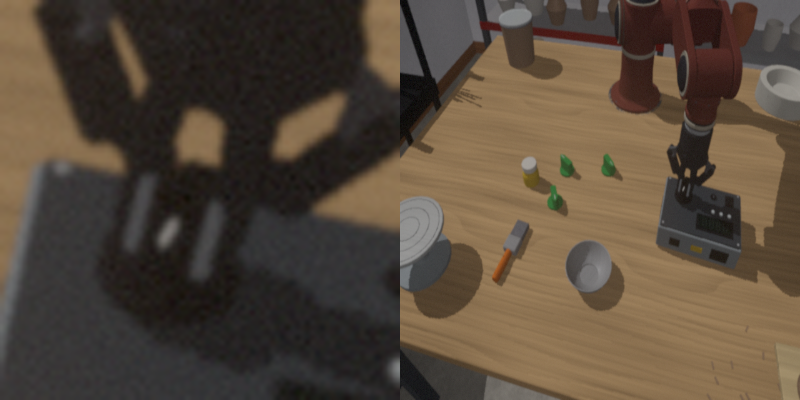

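The knob sits down on the panel (left crop, around (170,250)), the fingers are on it, and the other things are where they were. It has been held in for about 3 s, so I hand the job in.

```bash
python3 -c "
from plant import order
print(order.job_done())"
```

```text
the job is handed in; nothing more can be done
None
```

I put the black knob fully home on the D-shaft, then pressed it in about 4 mm to its stop at about 16 N; it had been held there about 3 s, fingers still on it, when I handed the job in (13 s on the robot's clock, nothing else on the bench moved).

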